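# Finish a tea gift set on the packing bench

## Robot

A 7-joint arm with a two-finger parallel gripper is mounted at the origin on the work surface. World frame = base frame: x ahead of the robot, y to its left, z up, the work surface at z = 0. Lengths are in m, angles in rad, forces in N, time in s.
With the tool pointing down it reaches from about 0.35 to 0.9 m from the base axis. Payload 19.9 kg.
Tool frame: the origin (TCP) lies on the front face of the gripper's body, between the roots of the fingers; the fingertips stand 73 mm ahead of it and the grasp point (between the pads) lies robot.grip_depth ahead of it (robot.grip_depth is the distance from the TCP to the grasp point, in m); x points along the fingers, z is the direction in which the jaws open and shut, and the axes are right-handed (so a half turn about x gives the same grasp; the last joint's range is limited). The gripper opens to 85 mm and grips with 20 to 120 N. Pads are 22 mm wide; open, the fingers measure 114 mm over their backs; the gripper's body (76 mm by 85 mm) begins 54 mm behind the grasp point. The pads swing forward as they close: fully open they stand 13 mm farther back than shut.
Start: joints at [-1.145, 0.417, -0.01, 1.614, 0.005, 1.111, -0.053], TCP at [0.282, 0.558, 0.304] pointing down, gripper open.
Joint ranges: [-2.81, 2.81], [-0.39, 2.02], [-1.27, 1.25], [0.06, 2.57], [-1.19, 4.33], [0.19, 2], [-2.82, 2.82]. Speed limits (rad/s): [1.89, 1.89, 2.39, 2.39, 3.01, 3.01, 3.01].

## Interface

Orientations are given as a unit quaternion [w, x, y, z].
In Python, from plant import robot gives the robot as it stands.
- The arm moves only by the tool carry_out, never from a script. Its argument "steps" is one flat list of numbers, 7 for each row, row after row: the gripper command: -1 is shut, 1 is fully open, values between are in proportion, then the shift along the tool's x, y, z scaled (see below), then the turn, a rotation vector about the tool's x, y, z scaled (see below). In form: [hand, x, y, z, ax, ay, az, hand, x, y, z, ax, ay, az, ...]. A call has exactly 8 rows; each row shifts and turns the pose as measured when the row begins, along the tool's axes as they then stand; what a row does not reach is not made up. The controller multiplies each number of a shift by 20 mm and each number of a turn by 45 degrees. A row lasts 1/10 s, in which the tool goes at most 50 mm and 8.59 degrees, less where a joint would pass 70% of its speed; a pose out of reach is approached as far as the arm can. A call with a number of a shift or a turn outside -1 to 1 is refused whole. A call with a gripper value outside its range is refused whole. The fingers move at their own pace and stop on an object; the grip force is fixed at half the most. Time passes only in rows, so rows that do not move let the fingers close, or fill a call up. It gives the time, the measured TCP pose, the force and the opening at its end, in the units of the state.
- robot.get_obs(): the state, without advancing time (a new reading comes with each control period).
- robot.grab_frame(name): name is "scene" or "top"; returns a dict with "color" (480x640x3 uint8, red, green, blue), "range_z" (480x640 float32, m along the optical axis (not along the pixel's ray), 0 where there is no reading), "fx", "fy", "cx", "cy" (pixels), "distortion" ([k1, k2, p1, p2, k3] as OpenCV has them; the pictures are not rectified), "camera_from_world" (4x4, takes a point from world to camera coordinates). Camera axes: x right, y down, z forward; pixel columns grow to the right and rows downward; lengths in m; the calibration is good to about 2 mm. A picture is of the moment at which its call begins.
- robot.finish_job(): hands the job in, once; it reports no verdict.
The state is a dict: "time_s": time; "joint_pos": joint angles; "dq": joint speeds; "joint_torque": joint torques, N m; "position": TCP position; "ee_rot": TCP orientation; "force": force on the tool from outside, world axes, zero at the start; "ft_torque": the same for the moment, N m; "grip_width": finger opening in m.
Only numpy, scipy, OpenCV 4.12 (cv2) and the standard library are available. Lean on these libraries where they do the work, as an engineer would, in place of code of your own. Each camera call takes 0.05 s, during which the arm holds its last target. There are 200 camera calls.

## Task

Slide the kraft gift carton across the bench, without lifting or tipping it, until it stands inside the blue taped frame, clear of the tape and lengthwise like the frame. Then draw the wooden tea scoop out of its slanted holder and lay it gently, hollow side up, lengthwise on the middle of the carton's lid, leaving the carton inside the frame. Do not disturb the tea packets, the mug or the jar.

Things in the scene. Friction and masses are not known exactly. Their poses are not given: they have to be found in the camera images.
- carton: Closed kraft-brown gift carton with two mauve bands and a cream label on its flat lid, 170 (its x) x 112 (its y) x 62 mm high, about 0.45 kg, loose on the bench and too wide to grasp. Origin: centre of its underside; z up.
- frame: Rectangle of blue tape stuck flat on the bench (no height): inside 202 mm (its x) x 144 mm (its y), tape 15 mm wide. Origin: its centre at bench height. The carton goes in x along x, either way round.
- scoop: Pale wooden tea scoop, 180 mm along x, 50 g. Handle 16 mm wide (y), 14 thick (z), x = -90 to +42; then a blade 36 wide, 14 high over its lips, to x = +90. Origin: mid-length on the flat underside; z to the hollow side. It starts in the holder, handle first: x up and 45 deg over to the holder's +x, z up and to its -x; 80 mm of handle is in the slot, x = -5 to +38 is free.
- holder: Black slanted slot holder, fixed to the bench, on a steel foot 120 (x) x 70 (y) x 14 mm. The slot (inside 17 x 19 mm, walls 5 mm, 80 mm deep) leans 45 degrees from vertical towards the holder's +x; its mouth is centred at x = +27, z = 87 mm. Origin: centre of the foot's underside.
- packet_a: Bystander: dark tea packet with a label, standing, 62 (x) x 40 (y) x 120 mm high. Origin: centre of its underside.
- packet_b: Bystander: the same tea packet lying flat, 62 (x) x 120 (y) x 40 mm high. Origin: centre of its underside.
- packet_c: Bystander: the same tea packet lying flat, 62 (x) x 120 (y) x 40 mm high. Origin: centre of its underside.
- mug: Bystander: white mug, 80 mm across, 95 mm high, handle at its +y. Origin: centre of its underside.
- jar: Bystander: amber glass jar with a black lid, 80 mm across, 110 mm high. Origin: centre of its underside.
Mind the look-alikes: they are no part of the job. What is shaped like the scoop but orange is not meant.

How it is judged:
On the way, in this order (a step that is already met when the one before it is completed fails the run):
1. the carton stands still inside the taped frame while the scoop is still in its holder (x of carton in the frame of frame between -0.017 and 0.017 m and y of carton in the frame of frame between -0.017 and 0.017 m and angle between the x axis of carton and the x axis of frame, either way round below 0.21 rad and linear speed of carton below 0.02 m/s and height (world z) of carton below 0.006 m and distance of scoop from where it was at the start of the episode below 0.025 m), for 0.2 s.
2. the scoop is drawn out of the holder, clear of its mouth (distance between scoop and holder above 0.17 m), for 0.1 s.
At the end, for the whole second after the job is handed in: Carton on the bench inside the tape (centre within 17 mm along both frame axes, 0.21 rad of square); scoop released and still on its lid, flat, hollow side up, middle within 35 mm lengthwise and 28 mm crosswise of the lid's middle, within 0.35 rad of its length (x of carton in the frame of frame between -0.017 and 0.017 m and y of carton in the frame of frame between -0.017 and 0.017 m and angle between the x axis of carton and the x axis of frame, either way round below 0.21 rad and linear speed of each of carton, scoop below 0.02 m/s and height (world z) of carton below 0.006 m and x of scoop in the frame of carton between -0.035 and 0.035 m and y of scoop in the frame of carton between -0.028 and 0.028 m and z of scoop in the frame of carton between 0.057 and 0.067 m and angle between the x axis of scoop and the x axis of carton, either way round below 0.35 rad and angle between scoop's own z axis and vertical below 0.15 rad); the robot touches nothing.
It fails at once if the carton is lifted or tipped (height (world z) of carton above 0.012 m or angle between carton's own z axis and vertical above 0.12 rad).
It fails at once if the scoop is dropped or thrown onto the lid (faster than 0.6 m/s within 50 mm of it) (horizontal distance between scoop and carton below 0.12 m and z of scoop in the frame of carton below 0.112 m and linear speed of scoop above 0.6 m/s).
It fails at once if a tea packet, the mug or the jar is pushed more than 30 mm or knocked over (distance of any of packet_a, packet_b, packet_c, mug, jar from where it was at the start of the episode above 0.03 m or angle between any of packet_a, packet_b, packet_c, mug, jar's own z axis and vertical above 0.3 rad).
It also fails if it takes over 67 s, if anything falls off the work surface, if the arm or the gripper's body presses on something with over 40 N, if the wrist force passes 120 N, or if a joint passes its speed limit or range.

## Working session

There is one attempt and no reset: what is moved stays moved. The work goes in short steps, Python scripts to look and compute and a tool call to move; the robot and the scene stay as the last step left them, time stands still between calls to the robot, and variables do not carry over. Pictures are saved under pics/ and viewed, about 8 in all and at most 12, crops included, and the job is handed in when it is done.

Besides the shell and the picture viewer there is one more tool, called after "Emit:" as name(argument=value, ...) on one line, values as JSON. carry_out: Moves the arm, as the interface text tells. Shifts and turns lie within -1 to 1; 1 stands for 20 mm of shift or 45 degrees of turn. Its arguments: {"type":"object","properties":{"steps":{"type":"array"}},"required":["steps"]}

```bash
mkdir -p pics; cat > h.py <<'E'
import numpy as np, cv2
from plant import robot
def grab(n):
    f=robot.grab_frame(n); f['K']=np.array([[f['fx'],0,f['cx']],[0,f['fy'],f['cy']],[0,0,1]]);f['D']=np.array(f['distortion'],float);f['T']=np.array(f['camera_from_world']);return f
def cast(f,px,z):
    u=cv2.undistortPoints(np.array(px,float).reshape(-1,1,2),f['K'],f['D']).reshape(-1,2)
    d=np.c_[u,np.ones(len(u))]@f['T'][:3,:3]; o=-f['T'][:3,:3].T@f['T'][:3,3]
    return o+d*((z-o[2])/d[:,2])[:,None]
def cloud(f):
    r,c=np.mgrid[:480,:640];u=cv2.undistortPoints(np.c_[c.ravel(),r.ravel()].astype(float).reshape(-1,1,2),f['K'],f['D']).reshape(-1,2)
    p=np.c_[u,np.ones(len(u))]*f['range_z'].reshape(-1,1)
    return ((p-f['T'][:3,3])@f['T'][:3,:3]).reshape(480,640,3)
def save(f,n): cv2.imwrite('pics/'+n,f['color'][:,:,::-1])
E
python3 - <<'E'
from h import *
for n in('top','scene'):
    f=grab(n);save(f,n+'0.png');print(n,-f['T'][:3,:3].T@f['T'][:3,3],f['T'][2,:3])
print(robot.get_obs(),robot.grip_depth)
E
```

```text
top [0.49807811 0.02705906 1.10808331] [ 0.07728091  0.02190739 -0.99676864]
scene [ 1.36682675 -0.25771167  1.04215926] [-0.63155342  0.21270151 -0.74558591]
{'time_s': 0.1, 'joint_pos': array([-1.1444903 ,  0.41793902, -0.01028745,  1.61412916,  0.00467548,
        1.11069898, -0.052958  ]), 'dq': array([ 0.00137381, -0.00065464,  0.00120278, -0.00283692,  0.00012318,
        0.00122894,  0.00031974]), 'joint_torque': array([ 1.54040728e-03, -8.65830374e+01,  6.80302195e-01, -4.35640419e+01,
        1.92185602e-02,  4.90766062e-03, -2.15557287e-05]), 'position': array([0.28172858, 0.5576327 , 0.30330102]), 'ee_rot': array([ 0.60193549, -0.37073856,  0.60260027,  0.37026951]), 'force': array([-0.01499444, -0.11462553,  0.4431798 ]), 'ft_torque': array([-0.03105496, -0.01352189,  0.00864712]), 'grip_width': 0.08520189356200412} 0.0539
```

View pics/top0.png

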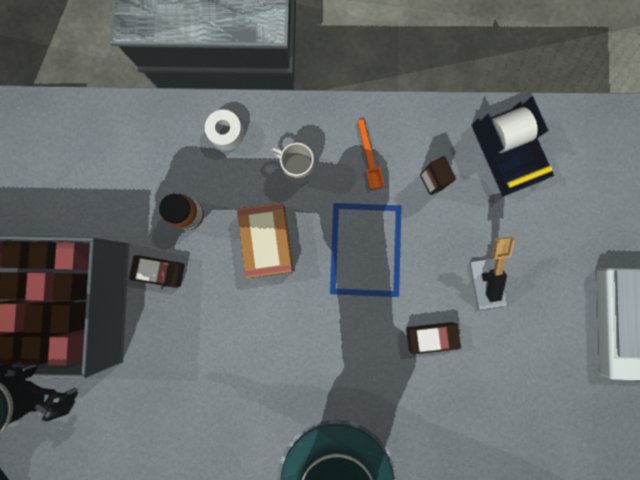

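View pics/scene0.png

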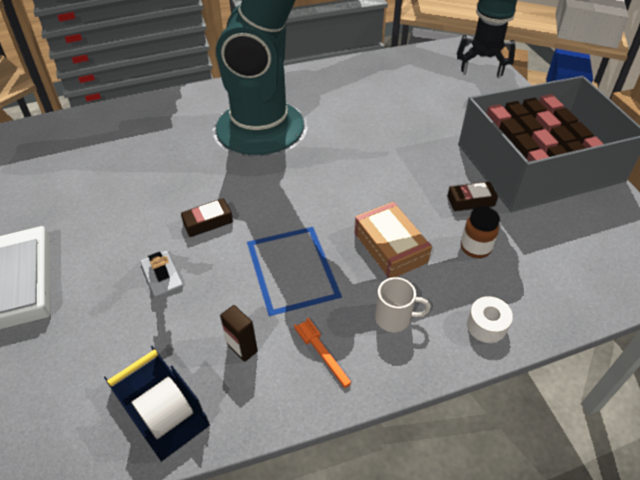

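The top view shows the carton at (265,240) and the blue frame at (366,250). Candidates for the scoop are the pale wooden one in the black holder at (500,255) and the orange look-alike on the bench at (370,155). By the description I choose the pale one. The scene view agrees, with the pale scoop at (160,262) and the orange one at (322,350).

```bash
python3 - <<'E'
from h import *
f=grab('top');P=cloud(f);hsv=cv2.cvtColor(f['color'],cv2.COLOR_RGB2HSV)
def rect(name,m,z):
    cs=cv2.findContours(m.astype(np.uint8),cv2.RETR_EXTERNAL,cv2.CHAIN_APPROX_NONE)[0]
    c=max(cs,key=cv2.contourArea); w=cast(f,c.reshape(-1,2),z)[:,:2]
    (cx,cy),(a,b),t=cv2.minAreaRect((w*1000).astype(np.float32))
    print(name,'c',round(cx),round(cy),'size',round(a),round(b),'ang',round(t,1))
def win(x0,x1,y0,y1):
    m=np.zeros((480,640),bool);m[y0:y1,x0:x1]=1;return m
H,S,V=cv2.split(hsv);Z=P[:,:,2]
rect('frame',win(320,415,195,305)&(H>100)&(H<130)&(S>120),0)
print('frame outer should be 232x174; mid bench z',np.median(Z[270:285,350:380]))
rect('carton',win(225,305,190,290)&(Z>.05),.062);print(np.median(Z[230:250,255:275]))
for n,w,h in(('pa',win(415,460,150,200),.12),('pb',win(400,465,315,360),.04),('pc',win(120,190,250,292),.04),('mug',win(265,320,135,185),.095),('jar',win(155,205,190,232),.11),('tape',win(200,245,105,150),.05)):
    rect(n,w&(Z>h*.7),h)
w=win(465,520,225,315)
rect('foot',w&(V>110)&(S<60)&(Z>.008)&(Z<.03),.014)
rect('holder black',w&(V<60)&(Z>.03),.08)
sm=w&(H>8)&(H<28)&(S>80)&(V>90)
pts=P[sm];print('scoop px',sm.sum(),pts.min(0),pts.max(0))
for z0 in np.arange(.07,.2,.01):
    q=pts[(pts[:,2]>z0)&(pts[:,2]<z0+.01)]
    if len(q): print(round(z0,2),len(q),q.mean(0).round(3),np.ptp(q[:,1]).round(3))
a=cv2.resize(f['color'][215:325,450:540],None,fx=5,fy=5,interpolation=cv2.INTER_CUBIC)
g=grab('scene');b=cv2.resize(g['color'][235:305,130:190],None,fx=5,fy=5,interpolation=cv2.INTER_CUBIC)
o=np.zeros((550,750,3),np.uint8);o[:,:450]=a;o[:350,450:]=b
cv2.imwrite('pics/crop1.png',o[:,:,::-1])
E
```

```text
frame c 564 -62 size 173 231 ang 88.9
frame outer should be 232x174; mid bench z 5.821913607306557e-05
carton c 578 186 size 171 115 ang 9.2
0.06297140076709443
pa c 735 -220 size 65 50 ang 26.1
pb c 353 -225 size 64 122 ang 8.4
pc c 499 454 size 122 62 ang 81.2
mug c 771 113 size 96 81 ang 28.8
jar c 641 383 size 84 76 ang 84.6
tape c 856 298 size 92 90 ang 1.9
foot c 485 -364 size 119 73 ang 9.9
holder black c 482 -354 size 50 69 ang 89.5
scoop px 511 [ 0.49807811 -0.37167441  0.08794128] [0.58759561 0.02705906 1.10808331]
0.08 4 [ 0.506 -0.359  0.089] 0.007
0.09 37 [ 0.513 -0.358  0.095] 0.018
0.1 36 [ 0.522 -0.356  0.105] 0.017
0.11 40 [ 0.533 -0.354  0.115] 0.017
0.12 115 [ 0.549 -0.355  0.126] 0.038
0.13 91 [ 0.56  -0.352  0.135] 0.038
0.14 88 [ 0.57  -0.351  0.145] 0.038
0.15 91 [ 0.579 -0.347  0.154] 0.038
0.16 6 [ 0.576 -0.343  0.161] 0.034
```

View pics/crop1.png

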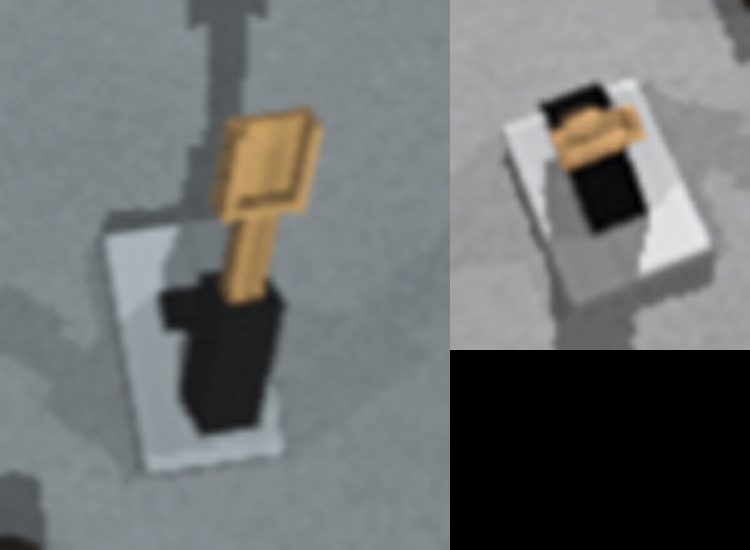

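The crop confirms the pale scoop in the black holder, hollow side up, leaning to world +x with about 10° of yaw. Sizes agree: frame 231x173, carton 171x115, foot 119x73. Next I stage the open gripper behind the carton's +y face and push with both fingers.

```bash
cat >> h.py <<'E'
from scipy.spatial.transform import Rotation as Ro
def pose():
    o=robot.get_obs();q=o['ee_rot'];return np.array(o['position']),Ro.from_quat([q[1],q[2],q[3],q[0]]),o
def down(yaw): # jaw axis (tool z) at yaw deg
    c,s=np.cos(np.radians(yaw)),np.sin(np.radians(yaw));x=np.array([0,0,-1.]);z=np.array([c,s,0]);return Ro.from_matrix(np.c_[x,np.cross(z,x),z])
def to(p,R=None):
    a,Q,o=pose();d=np.array(p)-a;R=R or Q
    print('t',round(o['time_s'],2),'pos',a.round(4),'w',round(o['grip_width'],4),'F',o['force'].round(1),'z',Q.as_matrix()[:,2].round(3),'x',Q.as_matrix()[:,0].round(3))
    print(' shift(old axes)',(Q.inv().apply(d)/.02).round(2),' (new axes)',(R.inv().apply(d)/.02).round(2),' turn',((Q.inv()*R).as_rotvec()/(np.pi/4)).round(3))
E
python3 - <<'E'
from h import *
to([.565,.272,.3]);to([.565,.272,.3],down(9.2));to([.565,.272,.3],down(189.2))
E
```

```text
t 0.2 pos [0.2817 0.5577 0.3035] w 0.0856 F [0.2 0.  1.4] z [ 0.451  0.893 -0.001] x [-0.    -0.001 -1.   ]
 shift(old axes) [  0.18 -19.08  -6.36]  (new axes) [  0.18 -19.08  -6.36]  turn [0. 0. 0.]
t 0.2 pos [0.2817 0.5577 0.3035] w 0.0856 F [0.2 0.  1.4] z [ 0.451  0.893 -0.001] x [-0.    -0.001 -1.   ]
 shift(old axes) [  0.18 -19.08  -6.36]  (new axes) [  0.17 -16.37  11.7 ]  turn [ 1.2e+00 -1.0e-03  1.0e-03]
t 0.2 pos [0.2817 0.5577 0.3035] w 0.0856 F [0.2 0.  1.4] z [ 0.451  0.893 -0.001] x [-0.    -0.001 -1.   ]
 shift(old axes) [  0.18 -19.08  -6.36]  (new axes) [  0.17  16.37 -11.7 ]  turn [-2.8e+00 -1.0e-03 -1.0e-03]
```

Emit:
carry_out(steps=[1,0,-1,-0.33,0,0,0,1,0,-1,-0.33,0,0,0,1,0,-1,-0.33,0,0,0,1,0,-1,-0.33,0,0,0,1,0,-1,-0.33,0,0,0,1,0,-1,-0.33,0,0,0,1,0,-1,-0.33,0,0,0,1,0,-1,-0.33,0,0,0])

```text
time_s: 1.0
position: [0.402, 0.436, 0.3018]
ee_rot: [0.6, -0.372, 0.602, 0.372]
force: [0.4, 1.0, 0.0]
grip_width: 0.0853
```

Emit:
carry_out(steps=[1,0,-1,-0.33,0,0,0,1,0,-1,-0.33,0,0,0,1,0,-1,-0.33,0,0,0,1,0,-1,-0.33,0,0,0,1,0,-1,-0.33,0,0,0,1,0,-1,-0.33,0,0,0,1,0,-1,-0.33,0,0,0,1,0,-1,-0.33,0,0,0])

```text
time_s: 1.8
position: [0.5258, 0.3117, 0.3008]
ee_rot: [0.599, -0.373, 0.603, 0.372]
force: [0.2, 0.5, 0.1]
grip_width: 0.085
```

Emit:
carry_out(steps=[1,0,0,0,0.17,0,0,1,0,0,0,0.17,0,0,1,0,0,0,0.17,0,0,1,0,0,0,0.17,0,0,1,0,0,0,0.17,0,0,1,0,0,0,0.17,0,0,1,0,0,0,0.17,0,0,1,0,0,0,0,0,0])

```text
time_s: 2.6
position: [0.5282, 0.3075, 0.2994]
ee_rot: [0.703, -0.049, 0.708, 0.045]
force: [0.2, 0.3, -0.3]
grip_width: 0.0852
```

```bash
python3 - <<'E'
from h import *
to([.565,.272,.085],down(9.2))
E
```

```text
t 2.6 pos [0.5282 0.3075 0.2994] w 0.0852 F [ 0.2  0.3 -0.3] z [ 0.991  0.132 -0.007] x [-0.006 -0.006 -1.   ]
 shift(old axes) [10.72 -1.95  1.66]  (new axes) [10.72 -2.04  1.53]  turn [-0.036 -0.008  0.006]
```

Emit:
carry_out(steps=[1,0,-0.8,0.6,-0.036,0,0,1,0,-0.8,0.6,0,0,0,1,1,-0.4,0.33,0,0,0,1,1,0,0,0,0,0,1,1,0,0,0,0,0,1,1,0,0,0,0,0,1,1,0,0,0,0,0,1,1,0,0,0,0,0])

```text
time_s: 3.4
position: [0.566, 0.2715, 0.1775]
ee_rot: [0.703, -0.072, 0.704, 0.07]
force: [0.6, -0.4, 0.5]
grip_width: 0.0855
```

Emit:
carry_out(steps=[1,1,0,0,0,0,0,1,1,0,0,0,0,0,1,0.8,0,0,0,0,0,1,0.7,0,0,0,0,0,1,0.5,0,0,0,0,0,1,0.3,0,0,0,0,0,1,0,0,0,0,0,0,1,0,0,0,0,0,0])

```text
time_s: 4.2
position: [0.5651, 0.2711, 0.085]
ee_rot: [0.701, -0.079, 0.705, 0.077]
force: [-0.7, 0.2, -0.0]
grip_width: 0.0851
```

```bash
python3 - <<'E'
from h import *
to([.565,.265,.085],down(9.2))
f=grab('scene');a=cv2.resize(f['color'][130:330,330:530],None,fx=3,fy=3);g=grab('top')
cv2.imwrite('pics/push0.png',a[:,:,::-1])
E
```

```text
t 4.2 pos [0.5651 0.2711 0.085 ] w 0.0851 F [-0.7  0.2 -0. ] z [ 0.976  0.219 -0.006] x [-0.005 -0.004 -1.   ]
 shift(old axes) [ 0.   -0.3  -0.07]  (new axes) [-0.   -0.3  -0.05]  turn [ 0.076 -0.007  0.003]
```

View pics/push0.png

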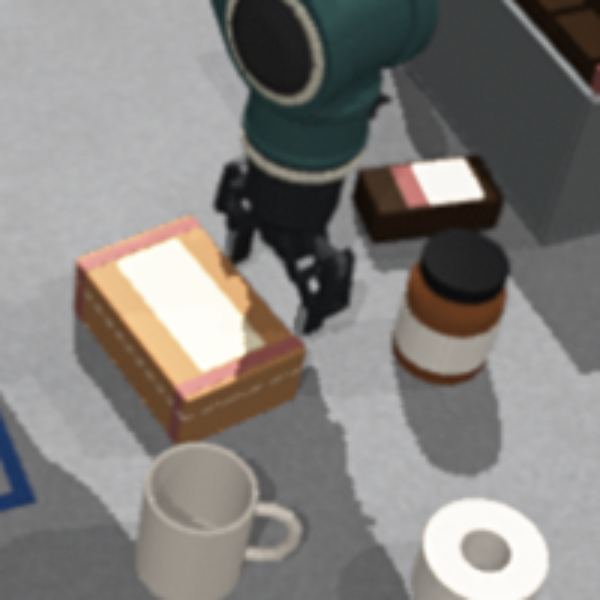

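Emit:
carry_out(steps=[1,0,0,0,0.076,0,0,1,0,-0.4,-0.07,0,0,0,1,0,-0.4,-0.07,0,0,0,1,0,-0.3,-0.05,0,0,0,1,0,-0.3,-0.05,0,0,0,1,0,-0.3,-0.05,0,0,0,1,0,-0.3,-0.05,0,0,0,1,0,-0.3,-0.05,0,0,0])

```text
time_s: 5.1
position: [0.5653, 0.2218, 0.0873]
ee_rot: [0.704, -0.059, 0.706, 0.058]
force: [-0.2, 2.9, -1.5]
grip_width: 0.0853
```

```bash
cat >> h.py <<'E'
def carton():
    f=grab('top');P=cloud(f);c,r=0,0
    S=f['color'].astype(int)
    m=(P[:,:,2]>.054)&(P[:,:,2]<.070)&(S[:,:,0]>S[:,:,2]+8)&(P[:,:,0]>.4)&(P[:,:,0]<.72)&(P[:,:,1]<.3)&(P[:,:,1]>-.2)
    c=max(cv2.findContours(m.astype(np.uint8),cv2.RETR_EXTERNAL,cv2.CHAIN_APPROX_NONE)[0],key=cv2.contourArea)
    w=cast(f,c.reshape(-1,2),.062)[:,:2];r=cv2.minAreaRect((w*1000).astype(np.float32));print('carton',np.round(r[0],1),np.round(r[1]),round(r[2],1),'goal 564 -62 yaw -1.1');return f
E
python3 - <<'E'
from h import *
carton();to([.565,.005,.085],down(-1.1))
E
```

```text
carton [579.2 157.5] [170. 113.] 9.3 goal 564 -62 yaw -1.1
t 5.15 pos [0.5654 0.2205 0.0873] w 0.0854 F [ 0.  -0.4 -1.6] z [ 0.987  0.163 -0.003] x [-0.002 -0.002 -1.   ]
 shift(old axes) [  0.13 -10.63  -1.78]  (new axes) [  0.12 -10.77   0.19]  turn [ 0.233 -0.003  0.002]
```

Emit:
carry_out(steps=[1,0.02,-0.4,-0.06,0.012,0,0,1,0.02,-0.45,-0.07,0.012,0,0,1,0.02,-0.45,-0.07,0.012,0,0,1,0,-0.45,-0.06,0.012,0,0,1,0,-0.45,-0.06,0.012,0,0,1,0,-0.45,-0.05,0.012,0,0,1,0,-0.45,-0.05,0.012,0,0,1,0,-0.45,-0.05,0.012,0,0])

```text
time_s: 5.95
position: [0.5662, 0.1472, 0.0872]
ee_rot: [0.707, -0.03, 0.706, 0.032]
force: [0.0, 3.9, -0.1]
grip_width: 0.0857
```

```bash
python3 - <<'E'
from h import *
carton();to([.562,.002,.085],down(-1.1))
E
```

```text
carton [576.   70.3] [171.  90.] 3.9 goal 564 -62 yaw -1.1
t 6.0 pos [0.5662 0.1453 0.0872] w 0.0855 F [-0.5 -0.7  0.1] z [0.996 0.085 0.001] x [ 0.     0.001 -1.   ]
 shift(old axes) [ 0.1  -7.12 -0.82]  (new axes) [ 0.11 -7.17 -0.07]  turn [ 0.132  0.001 -0.001]
```

Emit:
carry_out(steps=[1,0.02,-0.45,-0.06,0.012,0,0,1,0.02,-0.45,-0.06,0.012,0,0,1,0,-0.45,-0.05,0.012,0,0,1,0,-0.45,-0.05,0.012,0,0,1,0,-0.45,-0.05,0.012,0,0,1,0,-0.45,-0.04,0.012,0,0,1,0,-0.45,-0.04,0.012,0,0,1,0,-0.45,-0.03,0.012,0,0])

```text
time_s: 6.8
position: [0.5627, 0.0705, 0.0869]
ee_rot: [0.708, -0.001, 0.706, 0.004]
force: [1.2, 5.4, 1.4]
grip_width: 0.0857
```

```bash
python3 - <<'E'
from h import *
carton();to([.560,.002,.085],down(-1.1))
E
```

```text
carton [565.9 -15.9] [ 69. 168.] 89.8 goal 564 -62 yaw -1.1
t 6.85 pos [0.5627 0.0685 0.087 ] w 0.0857 F [1.  0.3 1.1] z [1.    0.004 0.002] x [ 0.002  0.003 -1.   ]
 shift(old axes) [ 0.09 -3.32 -0.15]  (new axes) [ 0.1  -3.33 -0.07]  turn [ 0.03   0.003 -0.003]
```

Emit:
carry_out(steps=[1,0,-0.45,-0.02,0.01,0,0,1,0,-0.5,-0.02,0.01,0,0,1,0,-0.5,-0.02,0.01,0,0,1,0,-0.5,-0.01,0,0,0,1,0,-0.45,0,0,0,0,1,0,-0.35,0,0,0,0,1,0,-0.25,0,0,0,0,1,0,-0.1,0,0,0,0])

```text
time_s: 7.65
position: [0.5603, 0.0032, 0.0869]
ee_rot: [0.708, 0.009, 0.706, -0.006]
force: [0.4, 5.7, 2.8]
grip_width: 0.0858
```

```bash
python3 - <<'E'
from h import *
carton();to([.560,.002,.085],down(-1.1))
E
```

```text
carton [562. -68.] [101. 170.] 88.8 goal 564 -62 yaw -1.1
t 7.7 pos [0.5603 0.0031 0.0869] w 0.0855 F [0.5 0.3 0.2] z [ 1.    -0.021  0.002] x [ 0.002  0.004 -1.   ]
 shift(old axes) [ 0.1  -0.05 -0.01]  (new axes) [ 0.1  -0.05 -0.01]  turn [-0.002  0.003 -0.005]
```

Emit:
carry_out(steps=[1,0,0.4,0,0,0,0,1,0,0.8,0,0,0,0,1,-0.5,0.5,0,0,0,0,1,-1,0,0,0,0,0,1,-1,0,0,0,0,0,1,-1,0,0,0,0,0,1,-1,0,0,0,0,0,1,-1,0,0,0,0,0])

```text
time_s: 8.5
position: [0.5588, 0.0458, 0.2009]
ee_rot: [0.706, 0.006, 0.708, -0.004]
force: [0.3, -1.0, -0.6]
grip_width: 0.0853
```

Emit:
carry_out(steps=[1,-1,0,0,0,0,0,1,-1,-0.5,0,0,0,0,1,-1,-1,-0.3,0,0,0,1,-0.5,-1,-0.5,0,0,0,1,0,-1,-0.7,0,0,0,1,0,-1,-0.7,0,0,0,1,0,-1,-0.7,0,0,0,1,0,-1,-0.7,0,0,0])

```text
time_s: 9.3
position: [0.4847, -0.0758, 0.2817]
ee_rot: [0.709, 0.002, 0.706, 0.001]
force: [0.2, 0.1, 0.6]
grip_width: 0.085
```

Emit:
carry_out(steps=[1,0,-1,-0.4,0,0,0,1,0,-1,-0.4,0,0,0,1,0,-1,-0.4,0,0,0,1,0,-1,-0.4,0,0,0,1,0,-1,-0.4,0,0,0,1,0,-1,-0.4,0,0,0,1,0,-1,-0.4,0,0,0,1,0,-1,-0.4,0,0,0])

```text
time_s: 10.1
position: [0.419, -0.2343, 0.2859]
ee_rot: [0.71, -0.0, 0.704, 0.005]
force: [0.0, -0.4, 0.2]
grip_width: 0.0854
```

Emit:
carry_out(steps=[1,0,-1,0,0,0,0,1,0,0,0,0.18,0,0,1,0,0,0,0.18,0,0,1,0,0,0,0.18,0,0,1,0,0,0,0.18,0,0,1,0,0,0,0.18,0,0,1,0,0,0,0.18,0,0,1,0,0,0,0.18,0,0])

```text
time_s: 10.9
position: [0.4206, -0.2508, 0.2907]
ee_rot: [0.62, 0.348, 0.616, -0.339]
force: [0.1, -0.1, 0.3]
grip_width: 0.0853
```

```bash
cat >> h.py <<'E'
def tilt(yaw,t): # approach tilted t deg from down towards yaw; jaw axis = -y of that heading
    R=Ro.from_euler('z',yaw,degrees=True)*Ro.from_euler('y',-t,degrees=True)
    x=R.apply([0,0,-1]);z=R.apply([0,-1,0]);return Ro.from_matrix(np.c_[x,np.cross(z,x),z])
E
python3 - <<'E'
from h import *
f=carton()
to([.427,-.373,.25],tilt(9.7,0));to([.427,-.373,.21],tilt(9.7,45));print(tilt(9.7,45).as_matrix().round(2), pose()[2]['joint_pos'].round(2))
E
```

```text
carton [562.1 -62.3] [113. 170.] 88.8 goal 564 -62 yaw -1.1
t 10.95 pos [ 0.4207 -0.2507  0.2907] w 0.0859 F [-0.2  0.1 -0.8] z [ 0.52  -0.854 -0.001] x [ 0.011  0.008 -1.   ]
 shift(old axes) [ 1.99 -2.94  5.39]  (new axes) [ 2.04 -0.72  6.08]  turn [ 0.481 -0.005 -0.017]
t 10.95 pos [ 0.4207 -0.2507  0.2907] w 0.0859 F [-0.2  0.1 -0.8] z [ 0.52  -0.854 -0.001] x [ 0.011  0.008 -1.   ]
 shift(old axes) [ 3.99 -2.97  5.39]  (new axes) [ 2.34 -3.36  6.08]  turn [ 0.454 -0.193  0.971]
[[ 0.7   0.7   0.17]
 [ 0.12  0.12 -0.99]
 [-0.71  0.71 -0.  ]] [-0.15  0.23  0.73  1.98 -0.2   0.99 -0.36]
```

Emit:
carry_out(steps=[1,0,0,0,0.17,0,0,1,0,0,0,0.17,0,0,1,0,0,0,0.13,0,0,1,0,-0.1,1,0,0,0,1,0,-0.1,1,0,0,0,1,0,-0.1,1,0,0,0,1,0,-0.1,1,0,0,0,1,0,-0.1,1,0,0,0])

```text
time_s: 11.75
position: [0.4337, -0.3446, 0.2932]
ee_rot: [0.548, 0.454, 0.546, -0.441]
force: [0.1, 0.3, 0.4]
grip_width: 0.085
```

Emit:
carry_out(steps=[1,0,-0.2,0.7,0,0,0.1,1,0,0,0,0,0,0.15,1,0,0,0,0,0,0.15,1,0,0,0,0,0,0.15,1,0,0,0,0,0,0.15,1,0,0,0,0,0,0.15,1,0,0,0,0,0,0.15,1,0,0,0,0,0,0])

```text
time_s: 12.55
position: [0.4364, -0.3573, 0.2942]
ee_rot: [0.676, 0.612, 0.354, -0.207]
force: [0.7, -0.8, -0.3]
grip_width: 0.0857
```

```bash
python3 - <<'E'
from h import *
to([.427,-.373,.21],tilt(9.7,45));print(pose()[2]['joint_pos'].round(2))
E
```

```text
t 12.55 pos [ 0.4364 -0.3573  0.2942] w 0.0857 F [ 0.7 -0.8 -0.3] z [ 0.224 -0.975 -0.   ] x [ 0.664  0.153 -0.732]
 shift(old axes) [ 2.65 -3.33  0.66]  (new axes) [ 2.55 -3.4   0.69]  turn [ 0.052 -0.051  0.046]
[ 0.55  0.27  0.39  2.04 -1.14  0.87  0.36]
```

Emit:
carry_out(steps=[1,0,-0.3,0.2,0.05,-0.05,0.05,1,0.2,-0.5,0.2,0,0,0,1,0.4,-0.5,0.2,0,0,0,1,0.5,-0.5,0.1,0,0,0,1,0.5,-0.5,0,0,0,0,1,0.5,-0.5,0,0,0,0,1,0.4,-0.4,0,0,0,0,1,0,0,0,0,0,0])

```text
time_s: 13.35
position: [0.4365, -0.3684, 0.2154]
ee_rot: [0.682, 0.616, 0.336, -0.206]
force: [-0.3, -0.1, -0.5]
grip_width: 0.0851
```

```bash
python3 - <<'E'
from h import *
to([.4826,-.3631,.153],tilt(9.7,45));print(pose()[2]['joint_pos'].round(2))
f=grab('top');g=grab('scene')
a=cv2.resize(f['color'][200:330,430:560],(550,550),interpolation=cv2.INTER_CUBIC)
cv2.imwrite('pics/pre.png',a[:,:,::-1])
E
```

```text
t 13.35 pos [ 0.4365 -0.3684  0.2154] w 0.0851 F [-0.3 -0.1 -0.5] z [ 0.204 -0.979  0.015] x [ 0.689  0.133 -0.713]
 shift(old axes) [ 3.85 -0.54  0.16]  (new axes) [ 3.84 -0.57  0.13]  turn [ 0.046 -0.019  0.01 ]
[ 1.12  0.41 -0.26  2.07 -1.18  0.63  0.53]
```

View pics/pre.png

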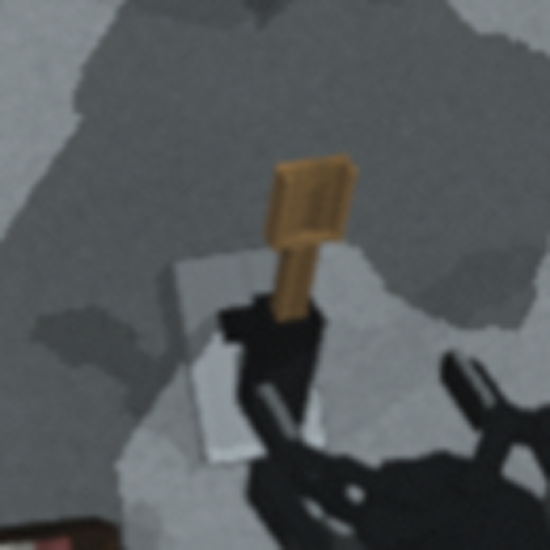

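```bash
python3 - <<'E'
from h import *
f=grab('top');P=cloud(f);a,Q,o=pose()
m=np.zeros((480,640),bool);m[270:320,480:560]=1
D=Q.inv().apply((P-a).reshape(-1,3)).reshape(480,640,3)
k=m&(D[:,:,0]>.02)&(D[:,:,0]<.09)&(abs(D[:,:,1])<.03)&(abs(D[:,:,2])<.07)
q=D[k];print(len(q),q.min(0),q.max(0))
for s in(-1,1):
    t=q[q[:,2]*s>.03];print(s,len(t),t.min(0).round(4),t.max(0).round(4),t.mean(0).round(4))
# scoop points in tool frame
C=f['color'].astype(int);s=(C[:,:,0]>C[:,:,2]+40)&(P[:,:,2]>.085);s[:, :470]=0;s[:,530:]=0;s[300:]=0;s[:200]=0
for z0 in(.09,.1,.11,.125,.135,.145):
    b=s&(P[:,:,2]>z0)&(P[:,:,2]<z0+.01);print(z0,P[b].mean(0).round(4),'tool',D[b].mean(0).round(4))
E
```

```text
308 [ 0.02024204 -0.01285645 -0.0589564 ] [0.05958032 0.01313093 0.05580241]
-1 140 [ 0.0202 -0.0084 -0.059 ] [ 0.0576  0.013  -0.0423] [ 0.0378  0.0065 -0.0516]
1 168 [ 0.0205 -0.0129  0.0403] [0.0596 0.0131 0.0558] [0.0383 0.0035 0.0445]
0.09 [ 0.5117 -0.3561  0.0945] tool [ 0.1406 -0.0321  0.0007]
0.1 [ 0.5208 -0.354   0.1039] tool [ 0.1404 -0.0188  0.0007]
0.11 [ 0.5314 -0.3525  0.115 ] tool [ 0.14   -0.0034  0.0016]
0.125 [ 0.5511 -0.3524  0.1292] tool [0.1435 0.0203 0.0057]
0.135 [ 0.5652 -0.3505  0.1403] tool [0.1456 0.0381 0.0068]
0.145 [ 0.5776 -0.3502  0.1502] tool [0.1471 0.0538 0.0092]
```

Emit:
carry_out(steps=[1,0,0,0,0.045,-0.02,0.01,1,0.5,-0.3,0.1,0,0,0,1,0.7,-0.25,0.05,0,0,0,1,0.7,0,0,0,0,0,1,0.7,0,0,0,0,0,1,0.6,0,0,0,0,0,1,0.3,0,0,0,0,0,1,0.1,0,0,0,0,0])

```text
time_s: 14.3
position: [0.4851, -0.3645, 0.1615]
ee_rot: [0.679, 0.622, 0.325, -0.215]
force: [-0.1, 0.2, 0.2]
grip_width: 0.0855
```

```bash
python3 - <<'E'
from h import *
to([.4833,-.363,.1523],tilt(9.7,45));print(pose()[2]['joint_pos'].round(2))
E
```

```text
t 14.3 pos [ 0.4851 -0.3645  0.1615] w 0.0855 F [-0.1  0.2  0.2] z [ 0.175 -0.984  0.015] x [ 0.696  0.113 -0.709]
 shift(old axes) [ 0.27 -0.38 -0.1 ]  (new axes) [ 0.27 -0.38 -0.09]  turn [0.02  0.008 0.003]
[ 1.28  0.59 -0.56  2.03 -1.18  0.38  0.56]
```

Emit:
carry_out(steps=[1,0.1,-0.2,-0.05,0.02,0.01,0,1,0.1,-0.2,-0.05,0,0,0,1,0.08,0,0,0,0,0,1,0,0,0,0,0,0,1,0,0,0,0,0,0,1,0,0,0,0,0,0,1,0,0,0,0,0,0,1,0,0,0,0,0,0])

```text
time_s: 15.1
position: [0.4823, -0.3635, 0.1523]
ee_rot: [0.673, 0.627, 0.326, -0.215]
force: [0.3, -0.6, -0.3]
grip_width: 0.0853
```

```bash
python3 - <<'E'
from h import *
to([.4833,-.363,.1523],tilt(9.7,45));print(pose()[2]['joint_pos'].round(2))
f=grab('top');g=grab('scene')
a=cv2.resize(f['color'][215:305,455:545],(550,550),interpolation=cv2.INTER_CUBIC)
cv2.imwrite('pics/pre2.png',a[:,:,::-1])
E
```

```text
t 15.1 pos [ 0.4823 -0.3635  0.1523] w 0.0853 F [ 0.3 -0.6 -0.3] z [ 0.169 -0.986 -0.   ] x [ 0.694  0.119 -0.71 ]
 shift(old axes) [ 0.04  0.04 -0.01]  (new axes) [ 0.04  0.04 -0.01]  turn [ 0.    -0.001  0.004]
[ 1.3   0.62 -0.58  2.03 -1.18  0.37  0.56]
```

View pics/pre2.png

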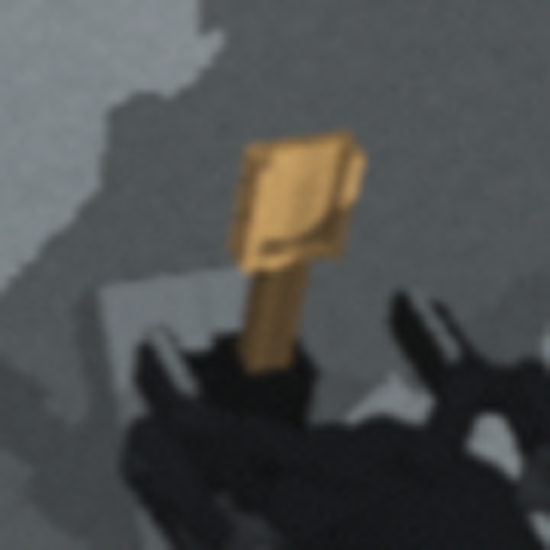

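The fingers straddle the free handle symmetrically: tips at about (155,340) and (405,300), handle at (275,315). Closing.

Emit:
carry_out(steps=[-1,0,0,0,0,0,0,-1,0,0,0,0,0,0,-1,0,0,0,0,0,0,-1,0,0,0,0,0,0,-1,0,0,0,0,0,0,-1,0,0,0,0,0,0,-1,0,0,0,0,0,0,-1,0,0,0,0,0,0])

```text
time_s: 16.0
position: [0.4824, -0.3648, 0.1527]
ee_rot: [0.674, 0.627, 0.325, -0.216]
force: [-0.5, -1.7, 1.1]
grip_width: 0.0143
```

```bash
python3 - <<'E'
from h import *
to([.4833,-.363,.1523],tilt(9.7,45));print(pose()[2]['joint_pos'].round(2))
E
```

```text
t 16.0 pos [ 0.4824 -0.3648  0.1527] w 0.0143 F [-0.5 -1.7  1.1] z [ 0.167 -0.986  0.002] x [ 0.695  0.117 -0.71 ]
 shift(old axes) [ 0.06  0.03 -0.08]  (new axes) [ 0.06  0.03 -0.08]  turn [0.    0.003 0.004]
[ 1.3   0.62 -0.58  2.03 -1.18  0.36  0.56]
```

Emit:
carry_out(steps=[-1,0,0.3,0,0,0,0,-1,0,0.5,0,0,0,0,-1,0,0.5,0,0,0,0,-1,0,0.5,0,0,0,0,-1,0,0.5,0,0,0,0,-1,0,0.5,0,0,0,0,-1,0,0.5,0,0,0,0,-1,0,0.5,0,0,0,0])

```text
time_s: 16.8
position: [0.538, -0.3541, 0.2087]
ee_rot: [0.673, 0.628, 0.326, -0.216]
force: [-0.7, -0.5, -0.7]
grip_width: 0.0143
```

```bash
python3 - <<'E'
from h import *
to([.4824+.07*1.3,-.3648+.012*1.3,.1527+.071*1.3],tilt(9.7,45));print(pose()[2]['joint_pos'].round(2))
E
```

```text
t 16.8 pos [ 0.538  -0.3541  0.2087] w 0.0143 F [-0.7 -0.5 -0.7] z [ 0.167 -0.986 -0.001] x [ 0.694  0.119 -0.71 ]
 shift(old axes) [-0.03  2.55  0.05]  (new axes) [-0.02  2.55  0.06]  turn [-0.002  0.     0.006]
[ 1.13  0.53 -0.48  1.95 -1.07  0.42  0.29]
```

Emit:
carry_out(steps=[-1,0,0.6,0,0,0,0,-1,0,0.6,0,0,0,0,-1,0,0.6,0,0,0,0,-1,0,0.6,0,0,0,0,-1,0,0.4,0,0,0,0,-1,0,0,0,0,0,-0.1,-1,0,0,0,0,0,-0.13,-1,0,0,0,0,0,-0.13])

```text
time_s: 17.6
position: [0.5787, -0.3454, 0.2513]
ee_rot: [0.633, 0.575, 0.414, -0.312]
force: [1.0, 0.3, -0.5]
grip_width: 0.0142
```

Emit:
carry_out(steps=[-1,0,0,0,0,0,-0.13,-1,0,0,0,0,0,-0.13,-1,0,0,0,0,0,-0.13,-1,0,0,0,0,0,-0.13,-1,0,0,0,0,0,-0.08,-1,0,0,0,0,0,-0.03,-1,0,0,0,0,0,0,-1,0,0,0,0,0,0])

```text
time_s: 18.4
position: [0.5808, -0.3419, 0.2536]
ee_rot: [0.534, 0.448, 0.546, -0.465]
force: [-0.1, 0.5, -0.9]
grip_width: 0.0142
```

```bash
python3 - <<'E'
from h import *
carton();to([.578,-.062,.26],tilt(-1.2,0));print(pose()[2]['joint_pos'].round(2))
E
```

```text
carton [562.1 -62.3] [113. 170.] 88.8 goal 564 -62 yaw -1.1
t 18.45 pos [ 0.5806 -0.342   0.2536] w 0.0142 F [ 0.2  0.2 -1.3] z [ 0.166 -0.986  0.002] x [-0.03  -0.007 -1.   ]
 shift(old axes) [ -0.42   2.18 -13.83]  (new axes) [ -0.32  -0.42 -14.  ]  turn [0.239 0.007 0.039]
[ 0.36  0.56  0.18  1.52 -0.08  1.09 -0.86]
```

Emit:
carry_out(steps=[-1,0,0,0,0.12,0,0.02,-1,0,0,0,0.12,0,0.02,-1,0,-0.05,-0.7,0,0,0,-1,0,-0.05,-1,0,0,0,-1,0,0,-1,0,0,0,-1,0,0,-1,0,0,0,-1,0,0,-1,0,0,0,-1,0,0,-1,0,0,0])

```text
time_s: 19.25
position: [0.5781, -0.224, 0.2537]
ee_rot: [0.496, 0.507, 0.491, -0.505]
force: [0.3, -0.1, -0.4]
grip_width: 0.0138
```

Emit:
carry_out(steps=[-1,0,0,-1,0,0,0,-1,0,0,-1,0,0,0,-1,0,0,-1,0,0,0,-1,0,0,-1,0,0,0,-1,0,0,-1,0,0,0,-1,0,0,-1,0,0,0,-1,0,0,-0.6,0,0,0,-1,0,0,-0.2,0,0,0])

```text
time_s: 20.05
position: [0.578, -0.071, 0.2548]
ee_rot: [0.502, 0.503, 0.497, -0.498]
force: [0.4, -0.8, -0.2]
grip_width: 0.0142
```

```bash
python3 - <<'E'
from h import *
to([.578,-.062,.18],tilt(-1.2,0));print(pose()[2]['joint_pos'].round(2))
for n in('scene','top'):
    f=grab(n);P=cloud(f);a,Q,o=pose();D=Q.inv().apply((P-a).reshape(-1,3)).reshape(480,640,3)
    h=cv2.cvtColor(f['color'],cv2.COLOR_RGB2HSV);m=(h[:,:,0]>8)&(h[:,:,0]<28)&(h[:,:,1]>80)&(D[:,:,0]>.03)&(D[:,:,0]<.13)&(abs(D[:,:,2])<.05)&(abs(D[:,:,1])<.15)
    for y0 in np.arange(-.12,.1,.02):
        b=m&(D[:,:,1]>y0)&(D[:,:,1]<y0+.02)
        if b.sum()>5: print(n,round(y0,2),b.sum(),D[b].mean(0).round(4),D[b][:,0].min().round(4),D[b][:,0].max().round(4))
    if n=='scene':
        cv2.imwrite('pics/held.png',cv2.resize(f['color'][120:330,180:440],(780,630)[:2],interpolation=cv2.INTER_CUBIC)[:600,:,::-1])
E
```

```text
t 20.05 pos [ 0.578  -0.071   0.2548] w 0.0142 F [ 0.4 -0.8 -0.2] z [-0.002 -1.    -0.   ] x [ 0.01  0.   -1.  ]
 shift(old axes) [ 3.74 -0.04 -0.45]  (new axes) [ 3.74 -0.01 -0.45]  turn [ 0.024 -0.001 -0.013]
[-0.05  0.39  0.15  1.78 -0.07  0.96 -1.45]
scene -0.04 11 [ 0.0628 -0.0269 -0.0028] 0.061 0.0642
scene -0.02 33 [ 0.0621 -0.0088 -0.0023] 0.0559 0.0662
scene 0.0 61 [0.0604 0.0113 0.0022] 0.0314 0.0737
scene 0.02 133 [ 0.0666  0.0319 -0.0007] 0.0597 0.075
scene 0.04 134 [ 0.0689  0.0502 -0.0008] 0.0588 0.0747
scene 0.06 137 [ 0.0693  0.0697 -0.0016] 0.0592 0.0779
```

View pics/held.png

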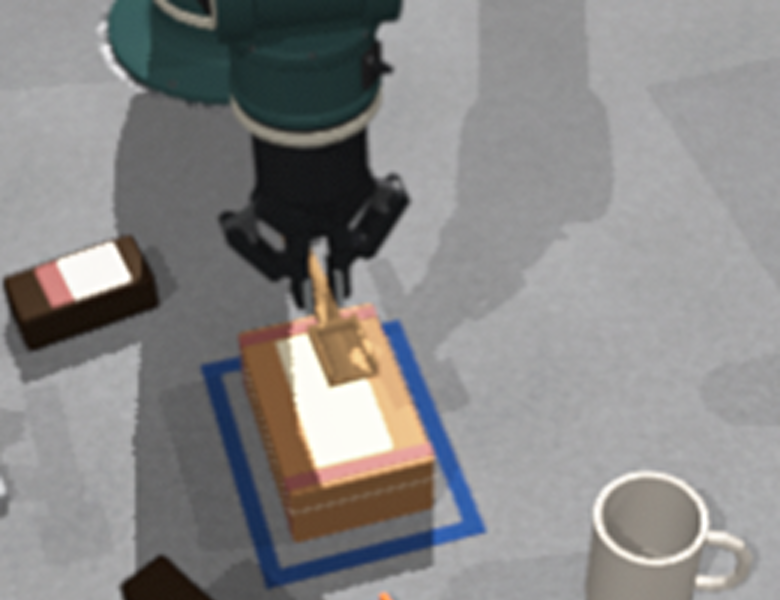

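The scoop is held nearly level, hollow up, above the carton, which stands inside the tape. Lowering now.

Emit:
carry_out(steps=[-1,0.3,0,-0.2,0.024,0,-0.013,-1,0.8,0,-0.25,0,0,0,-1,0.9,0,0,0,0,0,-1,0.9,0,0,0,0,0,-1,0.8,0,0,0,0,0,-1,0.6,0,0,0,0,0,-1,0.4,0,0,0,0,0,-1,0.2,0,0,0,0,0])

```text
time_s: 20.95
position: [0.578, -0.0689, 0.1512]
ee_rot: [-0.491, -0.508, -0.491, 0.51]
force: [-0.8, -0.2, -0.9]
grip_width: 0.0141
```

```bash
cat > s.py <<'E'
from h import *
to([.578,-.062,.136],tilt(-1.2,0))
f=grab('scene');P=cloud(f);a,Q,o=pose();D=Q.inv().apply((P-a).reshape(-1,3)).reshape(480,640,3)
h=cv2.cvtColor(f['color'],cv2.COLOR_RGB2HSV);m=(h[:,:,0]>8)&(h[:,:,0]<28)&(h[:,:,1]>80)&(D[:,:,0]>.045)&(D[:,:,0]<.0775)&(abs(D[:,:,2])<.022)
for y0 in np.arange(-.12,.1,.02):
    b=m&(D[:,:,1]>y0)&(D[:,:,1]<y0+.02)
    if b.sum()>3: print(round(y0,2),b.sum(),D[b].mean(0).round(4),P[b][:,2].min().round(4),P[b][:,2].max().round(4))
E
python3 s.py
```

```text
t 20.95 pos [ 0.578  -0.0689  0.1512] w 0.0141 F [-0.8 -0.2 -0.9] z [-0.036 -0.999  0.002] x [-0.003 -0.002 -1.   ]
 shift(old axes) [ 0.76 -0.01 -0.35]  (new axes) [ 0.76 -0.01 -0.34]  turn [-0.02   0.003  0.004]
-0.04 12 [ 0.0632 -0.0257 -0.0024] 0.0838 0.0907
-0.02 33 [ 0.0617 -0.0076 -0.0027] 0.0845 0.0982
0.0 47 [0.0617 0.0111 0.001 ] 0.0775 0.1059
0.02 114 [0.066  0.0321 0.0008] 0.0749 0.093
0.04 117 [ 0.0696  0.0499 -0.0002] 0.0751 0.0906
0.06 126 [ 0.0696  0.0705 -0.0004] 0.074 0.0912
```

Emit:
carry_out(steps=[-1,0.2,0,-0.2,-0.02,0,0,-1,0.15,0,-0.15,0,0,0,-1,0.1,0,0,0,0,0,-1,0.08,0,0,0,0,0,-1,0.06,0,0,0,0,0,-1,0.05,0,0,0,0,0,-1,0.05,0,0,0,0,0,-1,0,0,0,0,0,0])

```text
time_s: 21.8
position: [0.5791, -0.0612, 0.139]
ee_rot: [-0.496, -0.504, -0.495, 0.505]
force: [-0.6, 0.2, -0.5]
grip_width: 0.014
```

```bash
python3 s.py
```

```text
t 21.8 pos [ 0.5791 -0.0612  0.139 ] w 0.014 F [-0.6  0.2 -0.5] z [-0.019 -1.     0.002] x [ 0.    -0.002 -1.   ]
 shift(old axes) [ 0.15 -0.06  0.04]  (new axes) [ 0.15 -0.06  0.04]  turn [ 0.002  0.003 -0.   ]
-0.04 9 [ 0.0645 -0.025  -0.0035] 0.0651 0.0784
-0.02 28 [ 0.0607 -0.0079 -0.0027] 0.0741 0.0861
0.0 58 [ 0.0618  0.0102 -0.0005] 0.0618 0.0919
0.02 123 [0.0667 0.0316 0.0006] 0.0632 0.0809
0.04 128 [ 0.0693  0.0507 -0.0004] 0.0616 0.0809
0.06 130 [ 0.0696  0.0703 -0.0006] 0.0626 0.0804
```

Lowering about 3 mm more, in fine steps, until contact shows in the force.

Emit:
carry_out(steps=[-1,0.04,0,0,0,0,0,-1,0.04,0,0,0,0,0,-1,0.03,0,0,0,0,0,-1,0.03,0,0,0,0,0,-1,0.02,0,0,0,0,0,-1,0,0,0,0,0,0,-1,0,0,0,0,0,0,-1,0,0,0,0,0,0])

```text
time_s: 22.65
position: [0.5793, -0.0614, 0.1388]
ee_rot: [-0.495, -0.505, -0.494, 0.505]
force: [-0.6, 1.0, 1.9]
grip_width: 0.0143
```

Emit:
carry_out(steps=[-1,0.1,0,0,0,0,0,-1,0.1,0,0,0,0,0,-1,0,0,0,0,0,0,-1,0,0,0,0,0,0,-1,0,0,0,0,0,0,-1,0,0,0,0,0,0,-1,0,0,0,0,0,0,-1,0,0,0,0,0,0])

```text
time_s: 23.45
position: [0.5794, -0.0616, 0.1387]
ee_rot: [0.495, 0.505, 0.494, -0.505]
force: [-0.6, -0.5, 3.6]
grip_width: 0.0142
```

```bash
python3 -c "
from h import *
for i in range(3): to([.578,-.062,.136],tilt(-1.2,0)); robot.grab_frame('top')"
```

```text
t 23.45 pos [ 0.5794 -0.0616  0.1387] w 0.0142 F [-0.6 -0.5  3.6] z [-0.02 -1.    0.  ] x [ 0.001 -0.    -1.   ]
 shift(old axes) [ 0.14 -0.07  0.02]  (new axes) [ 0.14 -0.07  0.02]  turn [ 0.001  0.001 -0.002]
t 23.5 pos [ 0.5794 -0.0616  0.1388] w 0.0139 F [-0.8 -0.5  1.6] z [-0.02 -1.    0.  ] x [ 0.001 -0.    -1.   ]
 shift(old axes) [ 0.14 -0.07  0.02]  (new axes) [ 0.14 -0.07  0.02]  turn [ 0.001  0.001 -0.002]
t 23.55 pos [ 0.5794 -0.0616  0.1388] w 0.0142 F [-0.3 -1.5  2.6] z [-0.02 -1.    0.  ] x [ 0.001 -0.    -1.   ]
 shift(old axes) [ 0.14 -0.07  0.02]  (new axes) [ 0.14 -0.07  0.02]  turn [ 0.001  0.001 -0.002]
```

Contact: the height holds while the force reads about +3 N. Releasing partway, then fully.

Emit:
carry_out(steps=[-0.5,0,0,0,0,0,0,-0.5,0,0,0,0,0,0,-0.3,0,0,0,0,0,0,-0.2,0,0,0,0,0,0,0,0,0,0,0,0,0,0,-0.2,0,0,0,0,0,0,-0.4,0,0,0,0,0,0,-0.6,0,0,0,0,0])

```text
time_s: 24.4
position: [0.5787, -0.0615, 0.1628]
ee_rot: [-0.495, -0.505, -0.495, 0.505]
force: [0.3, -0.0, -0.0]
grip_width: 0.0427
```

Emit:
carry_out(steps=[0,-1,0,0,0,0,0,0,-1,0,0,0,0,0,0,-1,0,0,0,0,0,0,-1,0,0,0,0,0,0,-1,-1,0,0,0,0,0,0,-1,0,0,0,0,0,0,-1,0,0,0,0,0,0,-1,0,0,0,0])

```text
time_s: 25.2
position: [0.4985, -0.0601, 0.277]
ee_rot: [0.497, 0.507, 0.492, -0.503]
force: [-0.5, -0.0, -0.1]
grip_width: 0.0428
```

Emit:
carry_out(steps=[0,0,-1,0,0,0,0,0,0,-1,0,0,0,0,0,0,-1,0,0,0,0,0,0,-1,0,0,0,0,0,0,-0.5,0,0,0,0,0,0,0,0,0,0,0,0,0,0,0,0,0,0,0,0,0,0,0,0,0])

```text
time_s: 26.0
position: [0.4047, -0.0585, 0.2828]
ee_rot: [0.499, 0.51, 0.49, -0.501]
force: [0.9, 0.1, 0.1]
grip_width: 0.0426
```

```bash
python3 - <<'E'
from h import *
f=carton();to([.578,-.062,.136],tilt(-1.2,0))
P=cloud(f);h=cv2.cvtColor(f['color'],cv2.COLOR_RGB2HSV)
m=(P[:,:,2]>.0675)&(P[:,:,2]<.085)&(abs(P[:,:,0]-.562)<.13)&(abs(P[:,:,1]+.062)<.06)
w=P[m];r=cv2.minAreaRect((w[:,:2]*1000).astype(np.float32));print('scoop',np.round(r,1) if 0 else r,m.sum())
for x0 in np.arange(.46,.68,.02):
    q=w[(w[:,0]>x0)&(w[:,0]<x0+.02)]
    if len(q):print(round(x0,2),len(q),np.median(q,0).round(4),q[:,2].max().round(4))
g=grab('scene');a=cv2.resize(g['color'][180:340,220:370],(500,533),interpolation=cv2.INTER_CUBIC)
cv2.imwrite('pics/final.png',a[:,:,::-1])
E
```

```text
carton [561.5 -93.8] [ 49. 170.] 88.6 goal 564 -62 yaw -1.1
t 26.05 pos [ 0.4048 -0.0585  0.2828] w 0.0424 F [ 0.9  0.1 -0.4] z [-0.021 -1.    -0.   ] x [ 0.018 -0.    -1.   ]
 shift(old axes) [ 7.49  8.53 -0.01]  (new axes) [ 7.34  8.66 -0.01]  turn [-0.001 -0.    -0.023]
scoop ((564.23095703125, -66.9306640625), (71.95792388916016, 178.35983276367188), 88.10392761230469) 597
0.46 14 [ 0.4768 -0.0584  0.0758] 0.0793
0.48 64 [ 0.4896 -0.0585  0.0759] 0.0813
0.5 58 [ 0.5106 -0.0582  0.0757] 0.0811
0.52 64 [ 0.5296 -0.0601  0.0763] 0.0808
0.54 61 [ 0.5507 -0.0599  0.0758] 0.081
0.56 60 [ 0.5697 -0.0599  0.0759] 0.0804
0.58 56 [ 0.59   -0.0595  0.0763] 0.0816
0.6 90 [ 0.6078 -0.0617  0.0747] 0.0793
0.62 80 [ 0.6298 -0.062   0.069 ] 0.0791
0.64 50 [ 0.6468 -0.0618  0.0712] 0.0798
```

View pics/final.png

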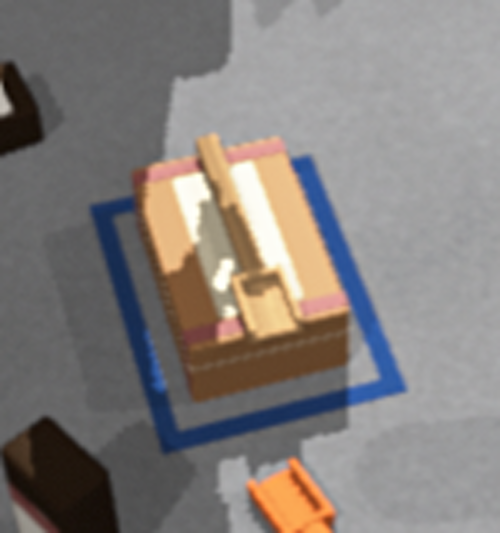

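The scoop lies flat, hollow side up, along the middle of the lid (handle top 76 mm = 62 + 14), and the carton is clear of the tape all round. Handing in.

```bash
python3 -c "
from plant import robot
print(robot.finish_job())"
```

```text
the job is handed in; nothing more can be done
None
```

I slid the carton into the taped frame with two open fingers, never lifting it. I then drew the scoop out along its slot, laid it on the lid, backed the arm off and handed the job in at about 26 s of the 67 s allowed. The interface gives no verdict.

- **Carton:** measured at (562, -62) mm with yaw -1.2°, against the frame's (564, -62) mm and -1.1°. That was before the scoop went on. Afterwards the lid outline was split by the scoop, but its edge had not moved, and the last picture shows the carton clear of the tape.
- **Scoop:** it lies hollow side up. The handle's top stands at a steady 76 mm, as expected for the 62 mm lid plus the 14 mm handle. Its middle is about 2 mm off lengthwise and 2 mm crosswise, and it is within about 2° of the carton's length. It was released at about 3 N of contact.
- **Disagreements and gaps:**
  - The jaws read 14 mm on the 16 mm handle.
  - Contact with the lid came about 3 mm higher than I had estimated.
  - Joint 5 came to -1.18, close to its -1.19 limit, during the tilted grasp.
  - I did not re-measure the packets, mug or jar at the end, but no contact with them was planned or seen.

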